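# Work the red key into the display case's sticky lock and hold it turned

## Task

Take the red-headed key out of the wooden key rack, push it fully home into the lock on the front rail of the display case (the pins are sticky, so wiggle it if it balks) and turn it a quarter turn clockwise, seen from above, up to its stop. The lock springs back by itself, so finish while still gripping the key and holding it turned, so that a colleague could lift the lid. Leave the other keys and everything else on the table where they are.

Things in the scene. Friction and masses are not known exactly. Their poses are not given: they have to be found in the camera images.
- key_red_bow (a point): Centre of the red plastic head of the key to use, the place to grip: an upright flat block 10 mm thick along its own x, 34 mm wide along y, 34 mm high. The key is the same after half a turn about z. It stands with its collar on the rack's top and 31.5 mm of shank down in a slot: lift it over 35 mm to clear the rack.
- key_red_collar (a point): Point on the red key's axis at the underside of its round steel collar (24 mm across, 4 mm thick), 27 mm below the centre of the head. The key is fully home in the lock when this point meets point lock_mouth.
- key_red_tip (a point): Lower end of the red key, on its axis, 58.5 mm below the centre of its head and 31.5 mm below the underside of the collar. Below the collar come a round neck 6 mm thick and 10.5 mm long, then a flat bit 6 mm thick (x), 16 mm wide (y) and 21 mm long with a rounded lower end.
- key_blue_bow (a point): Centre of the head of the blue key, the same shape, in another slot of the rack. Leave it alone.
- key_green_bow (a point): Centre of the head of the green key, the same shape, in another slot of the rack. Leave it alone.
- rack: Fixed light wooden block, 70 (x) by 200 (y) by 55 mm high, with three key slots in a row along its y, 62 mm apart; the keys stand in it in any order, their heads' width along the row, so fingers closing along its x have free room. Origin: centre of its underside.
- lock_mouth (a point): Centre of the keyhole at the top face of the square brass lock plate (44 mm), 102 mm above the table, 2 mm above the wood around it. z up; the keyhole is 18.6 mm long along y, 8.6 mm wide along x, chamfered by 2 mm: the key goes straight down, its head's width along this y (either way round). The plate, 7 mm thick, does not turn; the plug below it does.
- lock_plug (a joint): Angle of the lock's plug (rad): 0 at rest, grows clockwise seen from above, hard stop at 1.57. A spring turns it back to 0: 0.05 N m at 0, 0.21 N m at the stop. The bit has play in the plug's slot (17.4 by 7.4 mm), so the key must turn 0.1 to 0.25 rad farther than the plug. A steel tongue seen through the glass turns with it.
- case: Fixed wooden display case, glass top, 220 (x) by 280 (y) by 100 mm high. Origin: centre of its underside; lock in its front rail, 80 mm towards its own -x. Two sticky sprung pins in the lock catch the bit about 13 and 9 mm before it is home: 10 to 25 N of push, less while twisting to and fro a few degrees. It turns only with the collar within 3 mm of the plate, and once turned cannot come out.
- key_red: The red key itself, steel with a red plastic head, 75.5 mm long, about 60 g; origin on its axis at the underside of the collar, axes as for its head.
- mug: Orange mug, 80 mm across, 90 mm high, bystander. Origin: centre of its underside.
- tin: Small round tin with a yellow band, 60 mm across, 80 mm high, bystander. Origin: centre of its underside.
- toy_car: Red toy car, 50 by 90 by 43 mm, bystander. Origin: centre of its underside.

How it is judged:
By the outcome, as a careful person would: the job done as asked, in the order asked, and still so for the second after the job is handed in, while the arm keeps its last pose, push and grip.
It also fails if it takes over 48 s, if anything falls off the work surface, if the arm or the gripper's body presses on something with over 40 N, if the wrist force passes 120 N, or if a joint passes its speed limit or range.

## Robot

A 6-joint arm with a two-finger parallel gripper is mounted at the origin on the work surface. World frame = base frame: x ahead of the robot, y to its left, z up, the work surface at z = 0. Lengths are in m, angles in rad, forces in N, time in s.
With the tool pointing down it reaches from about 0.375 to 0.9 m from the base axis. Payload 3.1 kg.
Tool frame: the origin (TCP) lies at the very end of the fingers, on their centre line; the grasp point (between the pads) lies 19 mm behind it (tcp_to_grasp is the distance from the TCP to the grasp point, in m); z points along the fingers, y is the direction in which the jaws open and shut (so a half turn about z gives the same grasp; the last joint's range is limited). The gripper opens to 85 mm and grips with 20 to 120 N. Pads are 22 mm wide; open, the fingers measure 114 mm over their backs; the gripper's body (76 mm by 85 mm) begins 54 mm behind the grasp point. The pads swing forward as they close: fully open they stand 13 mm farther back than shut.
Start: joints at [-1.504, 0.527, 1.433, -0, 1.181, -0.178], TCP at [0.152, -0.606, 0.231] pointing down, gripper open.
Joint ranges: [-3.08, 3.08], [-0.75, 2.2], [0.22, 2.44], [-1.43, 4.57], [0, 2.65], [-2.85, 2.85]. Speed limits (rad/s): [2.79, 2.79, 3.14, 3.14, 3.14, 3.14].

## Interface

Orientations are given as a unit quaternion [x, y, z, w].
In Python, from station import sense, snapshot, camera_info, sign_off, tcp_to_grasp gives the robot as it stands.
- The arm moves only by the shell command python3 -m inch 'ROWS' [FORCE]. ROWS is JSON, a list of rows, each a list of 3 entries, a list of its own where there are three numbers: the closure, from -1 (fully open) to 1 (shut), so that 0 is half open, then the shift along the tool's x, y, z normalised to -1 to 1, where 1 is 10 cm, then the turn, a rotation vector about the tool's x, y, z normalised to -1 to 1, where 1 is 360 degrees. In form: [[jaw, [dx, dy, dz], [ax, ay, az]], ...]. A call has 1 to 20 rows; each row is the pose to reach, as a shift and turn from the pose commanded when the call began, along the tool's axes at that moment, turning the shorter way round; what a row does not reach only later rows make up. A row lasts 1/10 s, in which the tool goes at most 50 mm and 8.59 degrees, less where a joint would pass 70% of its speed; a pose out of reach is approached as far as the arm can. A call with a number of a shift or a turn outside -1 to 1 is refused whole. A call with a gripper value outside its range is refused whole. The fingers move at their own pace and stop on an object; FORCE is the grip in N (left out, the last holds). Time passes only in rows, so rows that repeat a pose let the fingers close. It gives the time, the measured TCP pose, the force and the opening at its end, in the units of the state.
- sense(): the state, without advancing time (a new reading comes with each control period).
- snapshot(name): name is "scene" or "top"; returns (picture, depth): 384x512x3 uint8, blue, green, red; 384x512 float32, m along the optical axis (not along the pixel's ray), 0 where there is no reading.
- camera_info(name): a dict with "K" (3x3 intrinsics, pixels), "origin" and "orientation" of the camera in the world. Camera axes: x right, y down, z forward; pixel columns grow to the right and rows downward; lengths in m; the calibration is good to about 2 mm. A picture is of the moment at which its call begins. camera_info takes no time and is no camera call.
- sign_off(): hands the job in, once; it reports no verdict.
The state is a dict: "t": time; "q": joint angles; "qd": joint speeds; "tau": joint torques, N m; "tcp_pos": TCP position; "tool_rot": TCP orientation; "force": force on the tool from outside, world axes, zero at the start; "ft_torque": the same for the moment, N m; "finger_gap": opening from 0.0 (shut) to 1.0 (fully open).
Only numpy, scipy, OpenCV 4.12 (cv2) and the standard library are available. Lean on these libraries where they do the work, as an engineer would, in place of code of your own. Each camera call takes 0.05 s, during which the arm holds its last target.

## Working session

There is one attempt and no reset: what is moved stays moved. The work goes in short steps, Python scripts to look and compute and a shell command to move; the robot and the scene stay as the last step left them, time stands still between calls to the robot, and variables do not carry over. Pictures are saved under pics/ and viewed, and the job is handed in when it is done.

```bash
ls; mkdir -p pics; python3 - <<'E'
from station import *
import cv2, numpy as np
print(sense()); print(tcp_to_grasp)
for n in("scene","top"):
    c=camera_info(n); print(n,c)
    p,d=snapshot(n); cv2.imwrite(f"pics/{n}0.png",p); np.savez(f"{n}0.npz",p=p,d=d)
E
```

```text
pics
{'t': 0.0, 'q': array([-1.50449086e+00,  5.28442853e-01,  1.43393991e+00,  2.54812465e-05,
        1.18140003e+00, -1.78479360e-01]), 'qd': array([ 0.00130578, -0.00048893,  0.00020449, -0.00081287,  0.00019576,
       -0.00025641]), 'tau': array([ 1.78801711e-04, -4.42349267e+01, -1.78025043e+01, -2.47094986e-04,
        8.33762751e-03,  7.95862896e-07]), 'tcp_pos': array([ 0.15146578, -0.60561187,  0.23033599]), 'tool_rot': array([ 9.92519391e-01,  1.22082182e-01,  7.31498845e-05, -1.09268645e-03]), 'force': array([ 0.08261665,  0.55289716, -0.43675697]), 'ft_torque': array([-0.01300817, -0.02590429,  0.01916652]), 'finger_gap': 1.0020701601960016}
0.0187
scene {'K': array([[377.02051163,   0.        , 256.8583446 ],
       [  0.        , 377.02051163, 195.45783966],
       [  0.        ,   0.        ,   1.        ]]), 'origin': array([ 1.18001304, -0.18550141,  0.90566182]), 'orientation': array([ 0.7417979 ,  0.59734367, -0.19664924, -0.23290663])}
top {'K': array([[349.80601858,   0.        , 258.36931357],
       [  0.        , 349.80601858, 191.06950033],
       [  0.        ,   0.        ,   1.        ]]), 'origin': array([ 0.46802294, -0.07252074,  1.22625972]), 'orientation': array([ 0.70553029, -0.70544354,  0.05163167, -0.04371033])}
```

View pics/scene0.png

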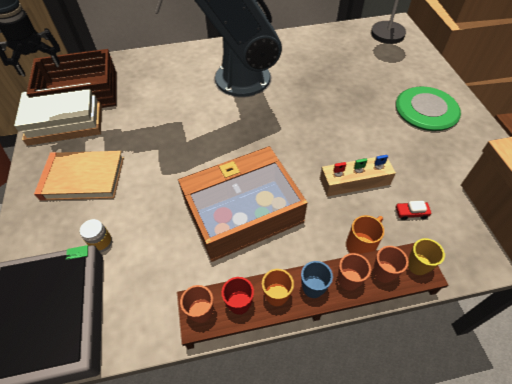

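View pics/top0.png

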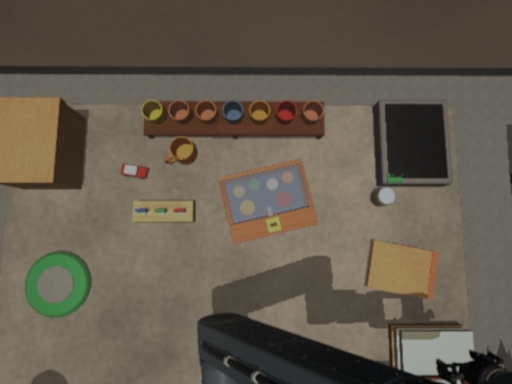

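The scene view shows the red head at about (340,167) and the brass plate at (230,169). In the top view they are at about (180,210) and (274,225). Next I measure both.

```bash
cat > h.py <<'E'
import numpy as np, cv2
from scipy.spatial.transform import Rotation as R
from station import *
def cam(n):
    c=camera_info(n); return c["K"],np.array(c["origin"]),R.from_quat(c["orientation"]).as_matrix()
def ray(n,uv):
    K,o,M=cam(n); uv=np.atleast_2d(uv).astype(float)
    d=np.c_[(uv[:,0]-K[0,2])/K[0,0],(uv[:,1]-K[1,2])/K[1,1],np.ones(len(uv))]@M.T
    return o,d
def onz(n,uv,z):
    o,d=ray(n,uv); return o+d*((z-o[2])/d[:,2])[:,None]
def proj(n,P):
    K,o,M=cam(n); c=(np.atleast_2d(P)-o)@M; q=c@K.T; return q[:,:2]/q[:,2:]
def tri(a,ua,b,ub):
    oa,da=ray(a,ua);ob,db=ray(b,ub);da=da[0];db=db[0]
    s=np.linalg.lstsq(np.c_[da,-db],ob-oa,rcond=None)[0]
    p,q=oa+s[0]*da,ob+s[1]*db
    return (p+q)/2,np.linalg.norm(p-q)
E
python3 - <<'E'
from h import *
win={"scene":((325,150,400,200),(210,155,250,185)),"top":((130,195,200,225),(262,213,288,236))}
res={}
for n in win:
    p=np.load(f"{n}0.npz")["p"];hsv=cv2.cvtColor(p,cv2.COLOR_BGR2HSV)
    H,S,V=[hsv[...,i].astype(int) for i in range(3)]
    for nm,m in (("red",((H<6)|(H>174))&(S>170)&(V>70)),("green",(H>45)&(H<80)&(S>120)),("blue",(H>100)&(H<130)&(S>120))):
        x0,y0,x1,y1=win[n][0]; mm=np.zeros_like(m);mm[y0:y1,x0:x1]=m[y0:y1,x0:x1]
        ys,xs=np.nonzero(mm); print(n,nm,len(xs),xs.mean(),ys.mean(),xs.min(),xs.max(),ys.min(),ys.max()); res[n,nm]=(xs.mean(),ys.mean())
    x0,y0,x1,y1=win[n][1]
    m=(H>20)&(H<32)&(S>140)&(V>110); mm=np.zeros(m.shape,np.uint8);mm[y0:y1,x0:x1]=m[y0:y1,x0:x1]
    c=max(cv2.findContours(mm,0,2)[0],key=cv2.contourArea); r=cv2.minAreaRect(c); print(n,"plate",r,cv2.contourArea(c))
    res[n,"plate"]=r[0]
    pts=onz(n,c[:,0],.102); print("  plate rect world",cv2.minAreaRect((pts[:,:2]*1000).astype(np.float32)))
    x0,y0,x1,y1=win[n][1]
    print(cv2.imwrite(f"pics/{n}_c.png",np.hstack([cv2.resize(p[y0-15:y0+45,x0-20:x0+60],None,fx=5,fy=5,interpolation=0),cv2.resize(p[win[n][0][1]-15:win[n][0][1]+45,win[n][0][0]-5:win[n][0][0]+75],None,fx=5,fy=5,interpolation=0)])))
for k in("red","green","blue","plate"): print(k,tri("scene",res["scene",k],"top",res["top",k]))
E
```

```text
scene red 81 339.34567901234567 166.8148148148148 334 345 162 171
scene green 81 360.1975308641975 163.11111111111111 355 366 159 168
scene blue 82 380.7682926829268 159.3780487804878 375 387 155 164
scene plate ((228.97946166992188, 168.94520568847656), (11.821155548095703, 15.449432373046875), 69.44395446777344) 150.5
  plate rect world ((512.1838989257812, -132.5966796875), (41.369537353515625, 40.59080123901367), 11.710808753967285)
True
top red 9 178.44444444444446 209.88888888888889 175 182 209 210<stdin>:9: RuntimeWarning: Mean of empty slice.
  ret = ret.dtype.type(ret / rcount)
Traceback (most recent call last):
ValueError: zero-size array to reduction operation minimum which has no identity
```

```bash
python3 - <<'E'
from h import *
E
```

```text
(no output)
```

View pics/scene_c.png

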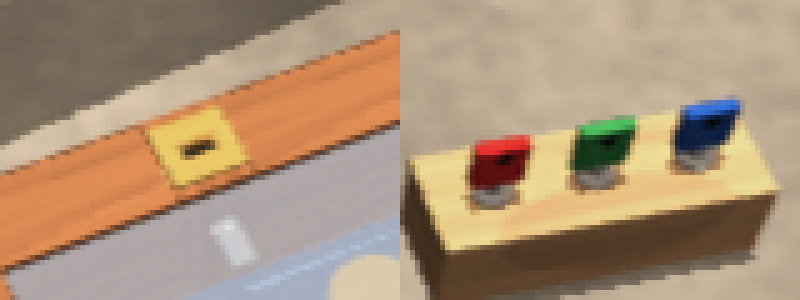

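```bash
python3 - <<'E'
from h import *
win={"scene":((325,150,400,200),(210,155,250,185)),"top":((125,195,205,228),(262,213,288,236))}
res={}
for n in win:
    p=np.load(f"{n}0.npz")["p"];hsv=cv2.cvtColor(p,cv2.COLOR_BGR2HSV)
    H,S,V=[hsv[...,i].astype(int) for i in range(3)]
    for nm,m in (("red",((H<8)|(H>172))&(S>130)),("green",(H>40)&(H<85)&(S>80)),("blue",(H>95)&(H<135)&(S>80))):
        x0,y0,x1,y1=win[n][0]; mm=np.zeros_like(m);mm[y0:y1,x0:x1]=m[y0:y1,x0:x1]
        ys,xs=np.nonzero(mm); 
        if len(xs): print(n,nm,len(xs),xs.mean(),ys.mean(),xs.min(),xs.max(),ys.min(),ys.max()); res[n,nm]=(xs.mean(),ys.mean()); print("   at z.082",onz(n,res[n,nm],.082),"z.099",onz(n,res[n,nm],.099))
    x0,y0,x1,y1=win[n][1]
    m=(H>20)&(H<32)&(S>140)&(V>90); mm=np.zeros(m.shape,np.uint8);mm[y0:y1,x0:x1]=m[y0:y1,x0:x1]
    c=max(cv2.findContours(mm,0,2)[0],key=cv2.contourArea); r=cv2.minAreaRect(c)
    res[n,"plate"]=r[0]
    pts=onz(n,c[:,0],.102); print(n,"  plate rect world",r[0],cv2.minAreaRect((pts[:,:2]*1000).astype(np.float32)))
    d=((V<100))&(np.indices(V.shape)[1]>r[0][0]-5)&(np.indices(V.shape)[1]<r[0][0]+5)&(abs(np.indices(V.shape)[0]-r[0][1])<4)
    ys,xs=np.nonzero(d)
    w=(130-V[ys,xs]); print("hole px",len(xs),xs,ys); 
    if len(xs):u=(np.average(xs,weights=w),np.average(ys,weights=w)); print("hole",u,onz(n,u,.102))
    cv2.imwrite(f"pics/{n}_c.png",np.hstack([cv2.resize(p[y0-15:y0+45,x0-20:x0+60],None,fx=5,fy=5,interpolation=0),cv2.resize(p[win[n][0][1]-15:win[n][0][1]+45,win[n][0][0]-5:win[n][0][0]+75],None,fx=5,fy=5,interpolation=0)]))
for k in("red","green","blue","plate"):
    if ("top",k) in res: print(k,tri("scene",res["scene",k],"top",res["top",k]))
E
```

```text
scene red 99 339.47474747474746 166.87878787878788 334 345 162 172
   at z.082 [[0.55737952 0.17497363 0.082     ]] z.099 [[0.57023039 0.1675336  0.099     ]]
scene green 95 360.3157894736842 163.01052631578946 355 366 158 168
   at z.082 [[0.55680386 0.23735268 0.082     ]] z.099 [[0.56966661 0.22862517 0.099     ]]
scene blue 90 380.74444444444447 159.43333333333334 375 387 155 164
   at z.082 [[0.55698994 0.29900526 0.082     ]] z.099 [[0.56984885 0.28900526 0.099     ]]
scene   plate rect world (228.97946166992188, 168.94520568847656) ((512.1838989257812, -132.5966796875), (41.369537353515625, 40.59080123901367), 11.710808753967285)
hole px 8 [231 228 229 230 231 227 228 229] [168 169 169 169 169 170 170 170]
hole (np.float64(229.044776119403), np.float64(169.30916844349682)) [[ 0.51400026 -0.13267446  0.102     ]]
top red 24 178.41666666666666 209.70833333333334 174 184 209 211
   at z.082 [[0.56165158 0.17602279 0.082     ]] z.099 [[0.56026056 0.17233024 0.099     ]]
top green 30 159.16666666666666 209.96666666666667 154 164 209 211
   at z.082 [[0.56078825 0.23872894 0.082     ]] z.099 [[0.55941005 0.23410478 0.099     ]]
top blue 27 140.33333333333334 209.96296296296296 136 145 209 211
   at z.082 [[0.56078352 0.30002863 0.082     ]] z.099 [[0.55940539 0.29449375 0.099     ]]Traceback (most recent call last):
  File "<stdin>", line 13, in <module>
ValueError: max() iterable argument is empty
```

```bash
python3 - <<'E'
from h import *
p=np.load("top0.npz")["p"]
cv2.imwrite("pics/top_c1.png",np.hstack([cv2.resize(p[180:245,214:322],None,fx=5,fy=5,interpolation=0)[:325,:400+140],cv2.resize(p[190:230,120:172+30],None,fx=3,fy=3,interpolation=0)[:325].copy() if 0 else np.zeros((325,1,3),np.uint8)]))
cv2.imwrite("pics/top_c2.png",cv2.resize(p[190:232,120:206],None,fx=8,fy=8,interpolation=0))
hsv=cv2.cvtColor(p,cv2.COLOR_BGR2HSV); print(hsv[225,268:281].tolist())
E
```

```text
[[32, 116, 161], [30, 116, 152], [24, 123, 129], [17, 129, 103], [16, 127, 104], [18, 130, 110], [20, 126, 107], [23, 124, 117], [25, 125, 129], [28, 120, 149], [31, 117, 159], [32, 116, 162], [27, 118, 153]]
```

View pics/top_c1.png

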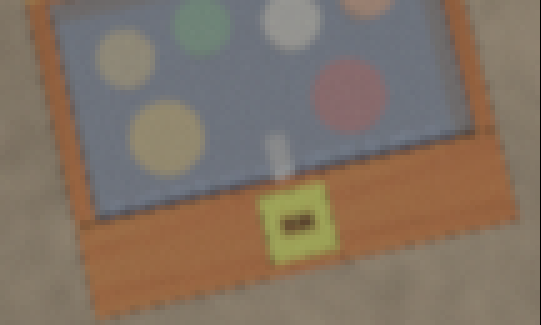

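View pics/top_c2.png

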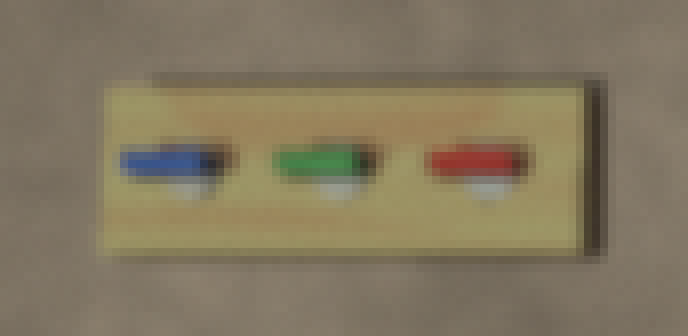

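```bash
python3 - <<'E'
from h import *
p=np.load("top0.npz")["p"];hsv=cv2.cvtColor(p,cv2.COLOR_BGR2HSV)
H,S,V=[hsv[...,i].astype(int) for i in range(3)]
def big(m,x0,y0,x1,y1):
    mm=np.zeros(m.shape,np.uint8);mm[y0:y1,x0:x1]=m[y0:y1,x0:x1]; return max(cv2.findContours(mm,0,2)[0],key=cv2.contourArea)
def rect(n,c,z): return cv2.minAreaRect((onz(n,c[:,0],z)[:,:2]*1000).astype(np.float32))
c=big((H>=22)&(H<40)&(S>95)&(V>120),262,210,290,240)
c=cv2.convexHull(c)
print("top plate",rect("top",c,.102),cv2.minAreaRect(c)[0])
m=(V<125)&(H<26); m[:221]=0;m[229:]=0;m[:,:268]=0;m[:,281:]=0
ys,xs=np.nonzero(m);w=130-V[ys,xs];u=(np.average(xs,weights=w),np.average(ys,weights=w));print("hole top",u,onz("top",u,.102),len(xs), onz("top",u,.098))
print("tri hole",tri("top",u,"scene",(229.04,169.31)))
# case: saturated orange
c=big((H<18)&(S>100),210,150,330,250);c=cv2.convexHull(c); print("top case",rect("top",c,.1))
c=big((H>18)&(H<35)&(S>85)&(V>100),125,190,205,232);c=cv2.convexHull(c); print("top rack",rect("top",c,.055))
p=np.load("scene0.npz")["p"];hsv=cv2.cvtColor(p,cv2.COLOR_BGR2HSV)
H,S,V=[hsv[...,i].astype(int) for i in range(3)]
c=big((H>12)&(H<32)&(S>70)&(V>165),318,150,400,200);c=cv2.convexHull(c); print("scene rack",rect("scene",c,.055))
d=np.load("top0.npz")["d"]; print("depth heights: plate",1.226-d[222:229,270],"rail",1.226-d[230,250],"rack",1.226-d[217,150:155],"table",1.226-d[180,350])
E
```

```text
top plate ((514.0181884765625, -132.50718688964844), (44.114864349365234, 44.430885314941406), 13.901402473449707) (273.1470642089844, 224.0882568359375)
hole top (np.float64(273.43502824858757), np.float64(224.11016949152543)) [[ 0.51386752 -0.1334007   0.102     ]] 15 [[ 0.51403063 -0.13361731  0.098     ]]
tri hole (array([ 0.51391711, -0.13304309,  0.10197655]), np.float64(0.0007234923973084484))
top case ((590.943603515625, -114.34140014648438), (219.58602905273438, 278.5709533691406), 13.240097999572754)
top rack ((561.3563232421875, 234.72396850585938), (198.27537536621094, 70.37309265136719), 89.99554443359375)
scene rack ((557.6954345703125, 236.836669921875), (201.31472778320312, 71.78655242919922), 89.94076538085938)
depth heights: plate [0.10480487 0.10451078 0.1004256  0.10404015 0.10597849 0.10761917
 0.11393619] rail 0.10658646 rack [0.05924344 0.0606885  0.0579437  0.05551386 0.05751193] table -0.022625446
```

Both views agree. The lock is at about (0.514, -0.133) with yaw 13.2°, and the triangulated hole height of 0.102 matches the given value. The rack yaw is about 0°, and the red key is at about (0.5595, 0.174). I'll turn the tool so the jaws lie along world x, then travel.

```bash
python3 -m inch '[[-1,[0.85,-0.97,0],[0,0,-0.211]],[-1,[0.85,-0.97,0],[0,0,-0.211]],[-1,[0.85,-0.97,0],[0,0,-0.211]],[-1,[0.85,-0.97,0],[0,0,-0.211]],[-1,[0.85,-0.97,0],[0,0,-0.211]],[-1,[0.85,-0.97,0],[0,0,-0.211]],[-1,[0.85,-0.97,0],[0,0,-0.211]],[-1,[0.85,-0.97,0],[0,0,-0.211]],[-1,[0.85,-0.97,0],[0,0,-0.211]],[-1,[0.85,-0.97,0],[0,0,-0.211]],[-1,[0.85,-0.97,0],[0,0,-0.211]]]' 60; python3 -c "
from h import *
s=sense();print(s['q'],R.from_quat(s['tool_rot']).as_matrix().round(3))"
```

```text
t: 1.2
tcp_pos: [0.2104, -0.4914, 0.2311]
tool_rot: [0.708, 0.706, 0.0, -0.0]
force: [0.5, -0.2, -0.2]
finger_gap: 0.997
[-1.37541286e+00  4.06716063e-01  1.65903392e+00  4.18009501e-05
  1.07646941e+00 -1.37248337e+00] [[ 0.003  1.    -0.   ]
 [ 1.    -0.003  0.001]
 [ 0.001 -0.    -1.   ]]
```

```bash
for i in 1; do python3 -m inch '[[-1,[1,0.6,0],[0,0,0]],[-1,[1,0.6,0],[0,0,0]],[-1,[1,0.6,0],[0,0,0]]]'; python3 -m inch '[[-1,[1,0.6,0],[0,0,0]],[-1,[1,0.6,0],[0,0,0]],[-1,[1,0.6,0],[0,0,0]]]';python3 -m inch '[[-1,[1,0.6,0],[0,0,0]],[-1,[1,0.6,0],[0,0,0]],[-1,[1,0.6,0],[0,0,0]]]';python3 -m inch '[[-1,[1,0.6,0],[0,0,0]],[-1,[1,0.6,0],[0,0,0]],[-1,[1,0.6,0],[0,0,0]],[-1,[1,0.6,0],[0,0,0]]]'; done; python3 -c "
from h import *
s=sense();print(s['q'],s['tcp_pos'],s['tool_rot'])"
```

```text
t: 1.5
tcp_pos: [0.2712, -0.3868, 0.2308]
tool_rot: [0.707, 0.707, 0.001, -0.002]
force: [-0.5, -1.0, 0.3]
finger_gap: 1.001
t: 1.8
tcp_pos: [0.3312, -0.2878, 0.2312]
tool_rot: [0.707, 0.707, 0.001, -0.001]
force: [-0.7, -0.3, 0.1]
finger_gap: 1.0
t: 2.1
tcp_pos: [0.3916, -0.1885, 0.2314]
tool_rot: [0.707, 0.708, 0.0, -0.0]
force: [-0.4, 0.1, 0.9]
finger_gap: 1.0
t: 2.5
tcp_pos: [0.4518, -0.09, 0.2314]
tool_rot: [0.706, 0.708, 0.0, 0.0]
force: [-0.5, -0.2, 0.6]
finger_gap: 0.998
[-4.39981626e-01  3.06928643e-01  1.83079772e+00  1.78071749e-04
  1.00283891e+00 -4.42825350e-01] [ 0.45181594 -0.08996224  0.23141062] [7.06134449e-01 7.08077588e-01 2.43925983e-04 4.58275510e-04]
```

```bash
python3 -m inch '[[-1,[0.88,0.36,0],[0,0,0]],[-1,[0.88,0.36,0],[0,0,0]],[-1,[0.88,0.36,0],[0,0,0]]]';python3 -m inch '[[-1,[0.88,0.36,0],[0,0,0]],[-1,[0.88,0.36,0],[0,0,0]],[-1,[0.88,0.36,0],[0,0,0]]]';python3 -m inch '[[-1,[0.88,0.36,0.8],[0,0,0]],[-1,[0.88,0.36,0.8],[0,0,0]],[-1,[0.88,0.36,0.8],[0,0,0]],[-1,[0.88,0.36,0.8],[0,0,0]],[-1,[0.88,0.36,0.8],[0,0,0]]]'; python3 - <<'E'
from h import *
s=sense();print(s['q'],s['tcp_pos'],R.from_quat(s['tool_rot']).as_matrix().round(3))
for n in("scene","top"):
    p,d=snapshot(n); c=proj(n,s['tcp_pos'])[0]; print(n,c)
    x,y=int(c[0])-50,int(c[1])-38; cv2.imwrite(f"pics/{n}1.png",cv2.resize(p[y:y+75,x:x+100],None,fx=8,fy=8,interpolation=0)); np.savez(f"{n}1.npz",p=p,d=d)
E
```

```text
t: 2.8
tcp_pos: [0.4879, -0.0012, 0.2314]
tool_rot: [0.706, 0.708, 0.001, 0.0]
force: [-0.4, -0.3, 0.3]
finger_gap: 0.998
t: 3.1
tcp_pos: [0.5245, 0.0864, 0.2315]
tool_rot: [0.706, 0.708, 0.001, 0.001]
force: [-0.7, -0.8, -1.0]
finger_gap: 1.006
t: 3.6
tcp_pos: [0.5584, 0.1705, 0.151]
tool_rot: [0.708, 0.707, -0.001, -0.0]
force: [0.7, 0.5, 0.5]
finger_gap: 1.0
[ 1.05531013e-01  5.75889604e-01  1.61174669e+00 -1.20306113e-03
  9.55476808e-01  1.07408297e-01] [0.55842339 0.17047859 0.15100539] [[ 0.001  1.    -0.001]
 [ 1.    -0.001 -0.001]
 [-0.001 -0.001 -1.   ]]
scene [342.25797466 150.88372993]
top [175.35909755 208.92200681]
```

View pics/scene1.png

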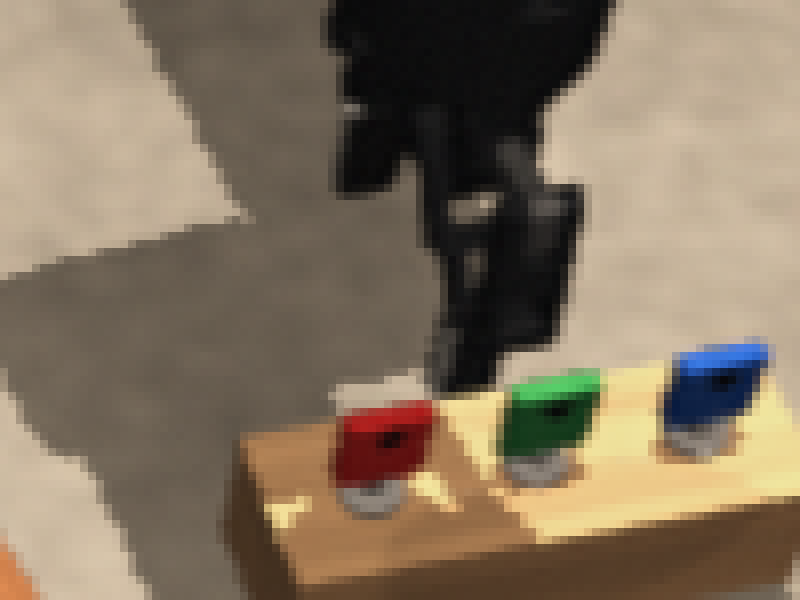

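View pics/top1.png

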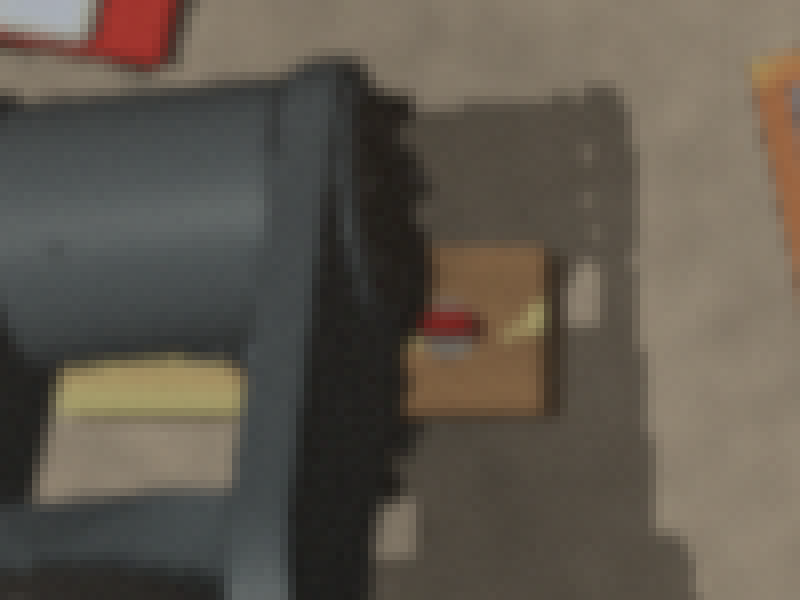

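```bash
python3 -m inch '[[-1,[0,0,0],[0,0,0]],[-1,[0,0,0],[0,0,0]]]'; python3 - <<'E'
from h import *
s=sense();t=s['tcp_pos'];print(t)
c=proj("scene",t)[0]
for dx,dy in((.05,0),(-.05,0),(0,.05),(0,-.05)):
    P=t+[dx,dy,.013]; print(dx,dy,(proj("scene",P)[0]-[292,112])*8,(proj("top",P)[0]-[125,170])*8)
E
```

```text
t: 3.9
tcp_pos: [0.559, 0.1713, 0.1524]
tool_rot: [0.708, 0.707, 0.001, 0.001]
force: [-0.6, 0.4, -1.1]
finger_gap: 1.002
[0.55899335 0.17126462 0.15240524]
0.05 0 [465.36926389 394.92297332] [396.50057597 175.91758339]
-0.05 0 [362.31365803 176.18833888] [388.11082855 439.12207624]
0 0.05 [555.75653061 257.77378268] [259.99556684 306.64218306]
0 -0.05 [267.37691043 307.35466687] [524.5297675  306.72829179]
```

```bash
python3 - <<'E'
from h import *
d=np.load("scene1.npz")["d"];K,o,M=cam("scene")
for cx,cy in((465,370),(490,370),(470,280),(490,320),(520,330),(540,300),(560,330),(565,220),(540,200),(520,150),(360,170),(450,150),(480,50),(560,60)):
    u,v=292+cx/8,112+cy/8
    z=d[int(v),int(u)]; P=o+z*M@np.array([(u-K[0,2])/K[0,0],(v-K[1,2])/K[1,1],1]); print(cx,cy,P.round(3))
E
```

```text
465 370 [0.613 0.166 0.184]
490 370 [0.614 0.174 0.182]
470 280 [0.608 0.162 0.22 ]
490 320 [0.63  0.159 0.227]
520 330 [0.631 0.17  0.221]
540 300 [0.627 0.176 0.228]
560 330 [0.458 0.299 0.001]
565 220 [0.625 0.177 0.26 ]
540 200 [0.621 0.17  0.266]
520 150 [0.598 0.173 0.263]
360 170 [0.516 0.166 0.177]
450 150 [0.583 0.159 0.252]
480 50 [0.595 0.154 0.304]
560 60 [0.595 0.179 0.295]
```

```bash
python3 -m inch '[[-1,[0.03,0,0.3],[0,0,0]],[-1,[0.03,0,0.5],[0,0,0]],[-1,[0.03,0,0.7],[0,0,0]],[-1,[0.03,0,0.8],[0,0,0]],[-1,[0.03,0,0.87],[0,0,0]],[-1,[0.03,0,0.87],[0,0,0]],[-1,[0.03,0,0.87],[0,0,0]]]'; python3 - <<'E'
from h import *
s=sense();print(s['tcp_pos'],s['force'])
n="scene"
p,d=snapshot(n); cv2.imwrite(f"pics/{n}2.png",cv2.resize(p[120:195,292:392],None,fx=8,fy=8,interpolation=0))
E
```

```text
t: 4.6
tcp_pos: [0.5592, 0.1753, 0.065]
tool_rot: [0.707, 0.707, 0.001, 0.0]
force: [-0.4, -0.4, 0.2]
finger_gap: 0.997
[0.55919964 0.17529906 0.06500189] [-0.41977514 -0.43432012  0.16876654]
```

View pics/scene2.png

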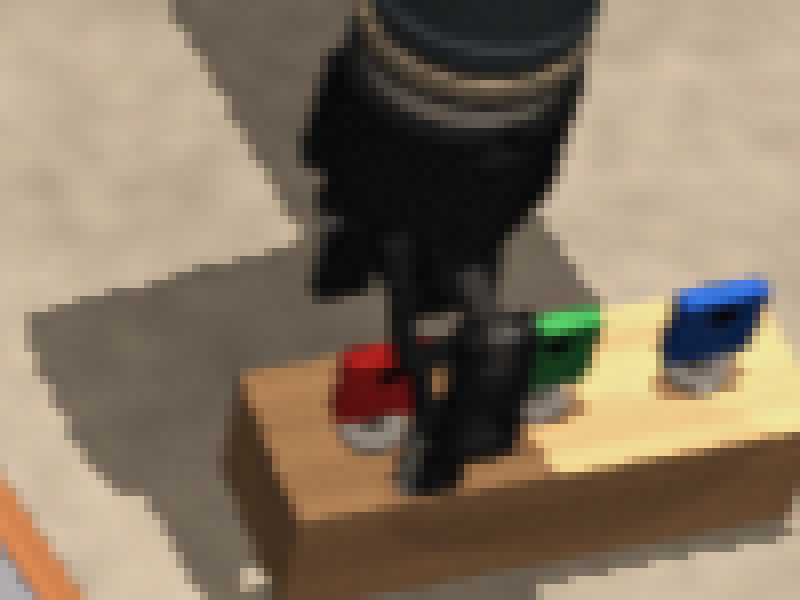

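The scene view shows the fingers straddling the red head, with the front finger at crop pixel (440,440). I close gently first to check the centring.

```bash
python3 -m inch '[[1,[0,0,0],[0,0,0]],[1,[0,0,0],[0,0,0]],[1,[0,0,0],[0,0,0]],[1,[0,0,0],[0,0,0]],[1,[0,0,0],[0,0,0]],[1,[0,0,0],[0,0,0]]]' 25;  python3 -m inch '[[1,[0,0,0],[0,0,0]],[1,[0,0,0],[0,0,0]],[1,[0,0,0],[0,0,0]],[1,[0,0,0],[0,0,0]]]' 25; python3 -c "
from h import *
s=sense();print(s['tcp_pos'],s['force'],s['ft_torque'])"
```

```text
t: 5.25
tcp_pos: [0.5587, 0.1753, 0.0644]
tool_rot: [0.707, 0.707, 0.0, 0.0]
force: [-1.3, -0.1, 1.1]
finger_gap: 0.112
t: 5.65
tcp_pos: [0.5587, 0.1753, 0.0644]
tool_rot: [0.707, 0.707, 0.0, 0.0]
force: [-0.5, 0.4, 1.9]
finger_gap: 0.114
[0.558664   0.17529517 0.06440668] [-0.46635302  0.38101874  1.91486278] [-0.0169121   0.12498738  0.00743843]
```

```bash
python3 -m inch '[[1,[0,0,0],[0,0,0]],[1,[0,0,0],[0,0,0]],[1,[0,0,-0.1],[0,0,0]],[1,[0,0,-0.2],[0,0,0]],[1,[0,0,-0.3],[0,0,0]],[1,[0,0,-0.4],[0,0,0]],[1,[0,0,-0.5],[0,0,0]],[1,[0,0,-0.6],[0,0,0]],[1,[0,0,-0.8],[0,0,0]],[1,[0,0,-1],[0,0,0]],[1,[0,0,-1],[0,0,0]],[1,[0,0,-1],[0,0,0]]]' 110; python3 - <<'E'
from h import *
s=sense();print(s['tcp_pos'],s['force'],s['ft_torque'])
for n in("scene","top"):
    p,d=snapshot(n); c=proj(n,s['tcp_pos'])[0].astype(int); cv2.imwrite(f"pics/{n}3.png",cv2.resize(p[c[1]-37:c[1]+38,c[0]-50:c[0]+50],None,fx=8,fy=8,interpolation=0))
E
```

```text
t: 6.85
tcp_pos: [0.5586, 0.1753, 0.1647]
tool_rot: [0.707, 0.707, 0.0, 0.0]
force: [0.0, 0.2, -0.2]
finger_gap: 0.097
[0.55860165 0.17530408 0.16465843] [ 0.02471571  0.22434388 -0.15411225] [ 0.01851128 -0.03122982  0.0003492 ]
```

View pics/scene3.png

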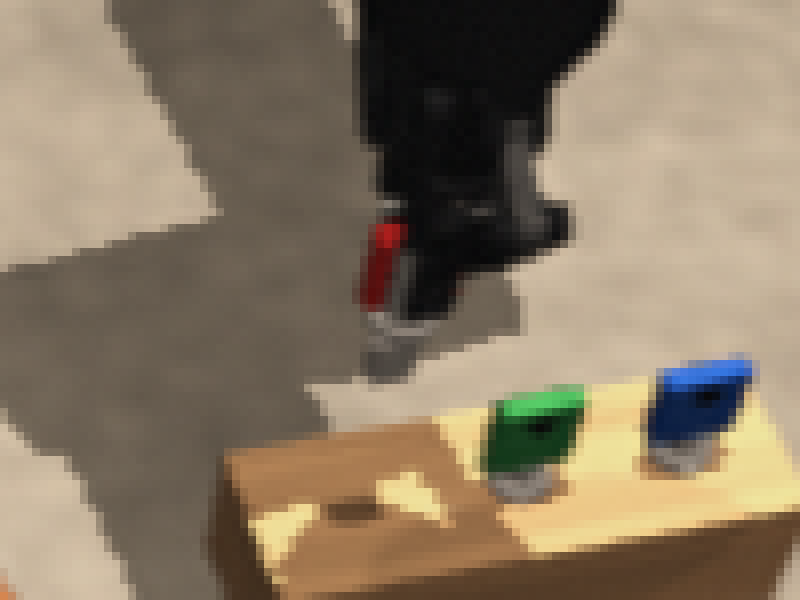

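View pics/top3.png

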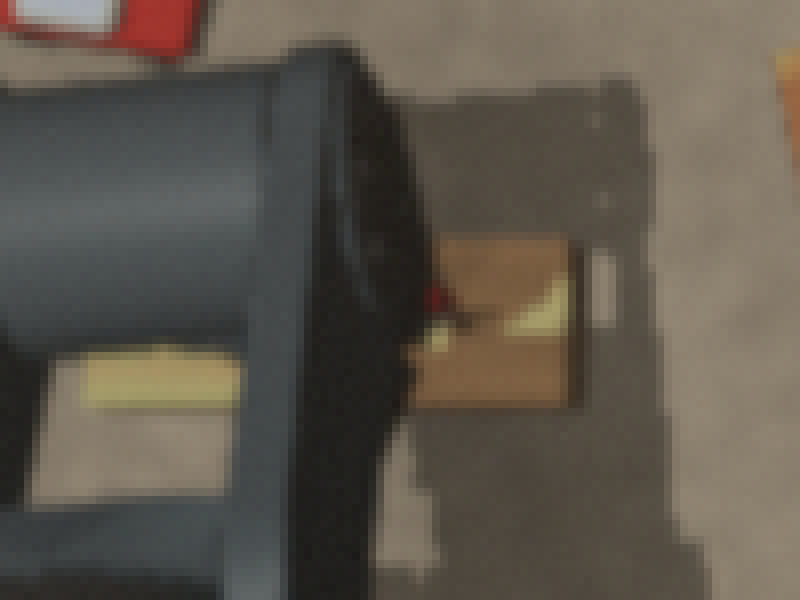

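```bash
python3 - <<'E'
from h import *
s=sense();t=s['tcp_pos'];n="scene"
c=proj(n,t)[0].astype(int);o=c-[50,37]
print("offs",o)
for nm,P in (("collar",t+[0,0,-.009]),("collarL",t+[0,-.012,-.009]),("collarR",t+[0,.012,-.009]),("bowL top",t+[.005,-.017,.035]),("bowLbot",t+[.005,-.017,.001]),("tip",t-[0,0,.0415])): print(nm,(proj(n,P)[0]-o+.5)*8)
E
python3 -m inch '[[1,[-0.2,0,-0.15],[0,0,0]],[1,[-0.6,-0.07,-0.3],[0,0,0]],[1,[-1,-0.15,-0.3],[0,0,-0.0367]],[1,[-1,-0.15,-0.3],[0,0,-0.0367]],[1,[-1,-0.15,-0.3],[0,0,-0.0367]],[1,[-1,-0.15,-0.3],[0,0,-0.0367]]]'; python3 -c "
from h import *
s=sense();print(s['tcp_pos']);M=R.from_quat(s['tool_rot']).as_matrix();print(np.degrees(np.arctan2(M[1,0],M[0,0])))
print(M.T@(np.array([.514,-.133,.195])-s['tcp_pos']))"
```

```text
offs [294 110]
collar [404.51779781 320.44426819]
collarL [370.21975391 326.36584496]
collarR [438.7254771  314.53829292]
bowL top [383.30483279 247.10093159]
bowLbot [365.84756168 319.30550851]
tip [387.92273365 384.95520511]
t: 7.55
tcp_pos: [0.5432, 0.0755, 0.1935]
tool_rot: [0.622, 0.783, -0.0, -0.001]
force: [-1.2, -0.7, -0.0]
finger_gap: 0.101
[0.54317976 0.07547008 0.19345677]
103.08523497415985
[-0.19644953 -0.07562232 -0.00156869]
```

```bash
python3 -m inch '[[1,[-0.49,-0.19,0],[0,0,0]],[1,[-0.98,-0.38,0],[0,0,0]],[1,[-0.98,-0.38,0],[0,0,0]]]'; python3 -m inch '[[1,[-0.49,-0.19,0],[0,0,0]],[1,[-0.98,-0.38,0],[0,0,0]],[1,[-0.98,-0.38,0],[0,0,0]],[1,[-0.98,-0.38,0],[0,0,0]],[1,[-0.98,-0.38,0],[0,0,0]],[1,[-0.98,-0.38,0],[0,0,0]]]'; cat > st.py <<'E'
from h import *
s=sense();M=R.from_quat(s['tool_rot']).as_matrix();print(s['tcp_pos'].round(4),"yaw",np.degrees(np.arctan2(M[1,0],M[0,0])).round(2),"tilt",M[2].round(4),"F",s['force'].round(1),"T",s['ft_torque'].round(2),"q6",s['q'][5].round(3))
print("to lock",M.T@(np.array([.514,-.133,.195])-s['tcp_pos']))
E
cat > look.py <<'E'
import sys
from h import *
k=sys.argv[1]; s=sense()
for n in("scene","top"):
    p,d=snapshot(n); np.savez(f"{n}{k}.npz",p=p,d=d); c=proj(n,[.514,-.133,.13])[0].astype(int); cv2.imwrite(f"pics/{n}{k}.png",cv2.resize(p[c[1]-37:c[1]+38,c[0]-50:c[0]+50],None,fx=8,fy=8,interpolation=0)); print(n,c-[50,37])
E
python3 st.py; python3 look.py 4
```

```text
t: 7.85
tcp_pos: [0.529, -0.0322, 0.1938]
tool_rot: [0.623, 0.782, -0.001, 0.0]
force: [0.7, 0.6, -0.1]
finger_gap: 0.1
t: 8.45
tcp_pos: [0.5143, -0.1308, 0.1941]
tool_rot: [0.62, 0.784, 0.0, -0.001]
force: [0.0, -0.0, -0.5]
finger_gap: 0.101
[ 0.5143 -0.1308  0.1941] yaw 103.32 tilt [ 1.e-03 -5.e-04 -1.e+00] F [ 0.  -0.  -0.5] T [-0.02  0.02  0.02] q6 -0.693
to lock [-0.00203092 -0.0008304  -0.0009117 ]
scene [178 125]
top [223 186]
```

View pics/scene4.png

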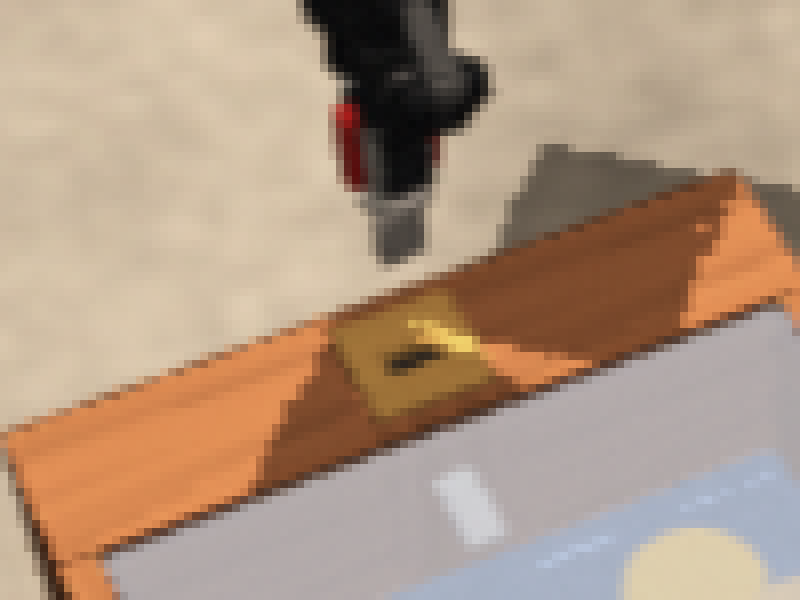

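View pics/top4.png

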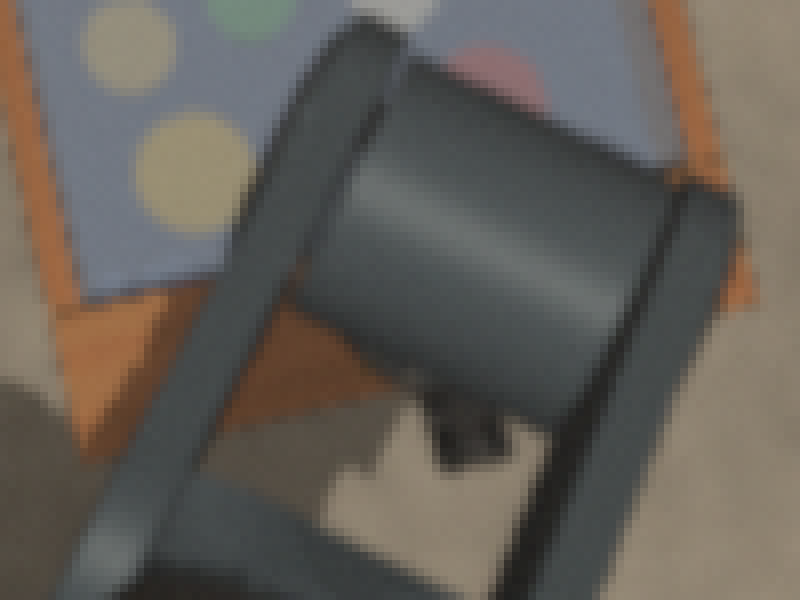

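```bash
python3 - <<'E'
from h import *
s=sense();t=s['tcp_pos'];n="scene";o=np.array([178,125]);M=R.from_quat(s['tool_rot']).as_matrix()
def q(a,b,h): return ((proj(n,t+M@[a,b,0]+[0,0,h])[0]-o+.5)*8).round(0)
cz=.0176-.027
for nm,a,b,h in (("colL",-.012,0,cz+.002),("colR",.012,0,cz+.002),("bitL",-.008,.003,cz-.018),("bitR",.008,.003,cz-.018),("tip",0,0,cz-.0315),("bowLtop",-.017,.005,.0346),("bowLbot",-.017,.005,.0006)): print(nm,q(a,b,h))
p=np.load("scene4.npz")["p"]
for r in (151,152,153,154,155): print(r,p[r,222:234].sum(1))
print((proj(n,[.514,-.133,.102])[0]-o+.5)*8)
hsv=cv2.cvtColor(p,cv2.COLOR_BGR2HSV);V=hsv[...,2].astype(int)
for r in range(166,174): print(r,V[r,224:237])
E
```

```text
colL [363. 203.]
colR [432. 179.]
bitL [384. 247.]
bitR [429. 231.]
tip [406. 260.]
bowLtop [343. 127.]
bowLbot [353. 202.]
151 [549 459 329 272 291 305 280 237 279 483 564 559]
152 [558 548 425 330 283 254 227 207 275 482 563 555]
153 [555 544 405 291 244 213 209 202 236 467 555 553]
154 [561 547 438 278 213 208 210 204 229 455 546 548]
155 [563 549 440 269 207 208 208 201 247 458 543 543]
[411.42698498 358.63350321]
166 [158 158 158 159 159 165 174 214 232 235 205 175 161]
167 [160 160 160 160 155 155 197 210 224 236 238 239 239]
168 [159 155 154 149 130 109 102  96 133 164 217 238 238]
169 [156 145 124 100  80  65  49  53  78 122 156 165 165]
170 [159 151 104  57  45  53  85 135 151 154 155 156 154]
171 [161 158 119  93 105 138 153 158 159 157 156 156 157]
172 [160 160 156 155 156 158 158 157 157 158 159 157 156]
173 [156 157 157 158 156 156 157 158 156 156 154 136 122]
```

```bash
python3 -m inch '[[1,[-0.005,-0.009,0.2],[0,0,0]],[1,[-0.005,-0.009,0.4],[0,0,0]],[1,[-0.005,-0.009,0.44],[0,0,0]],[1,[-0.005,-0.009,0.47],[0,0,0]],[1,[-0.005,-0.009,0.47],[0,0,0]],[1,[-0.005,-0.009,0.47],[0,0,0]]]'; python3 st.py; python3 look.py 5
```

```text
t: 9.15
tcp_pos: [0.5142, -0.1337, 0.1481]
tool_rot: [0.621, 0.784, 0.0, 0.001]
force: [0.1, -0.6, -1.6]
finger_gap: 0.1
[ 0.5142 -0.1337  0.1481] yaw 103.21 tilt [-0.001   0.0012 -1.    ] F [ 0.1 -0.6 -1.6] T [ 0.01 -0.02 -0.  ] q6 -0.695
to lock [ 6.59891068e-04  1.03981726e-05 -4.69253969e-02]
scene [178 125]
top [223 186]
```

View pics/scene5.png

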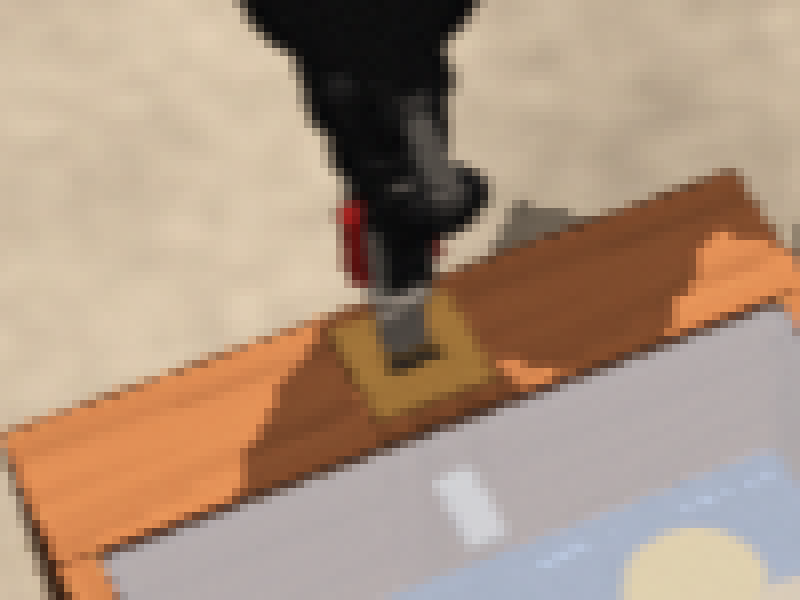

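```bash
python3 -m inch '[[1,[0,0,0],[0,0,0]]]'; python3 st.py;python3 -m inch '[[1,[0,0,0],[0,0,0]]]'; python3 st.py; python3 - <<'E'
from h import *
n="scene";o=np.array([178,125]);p=np.load("scene5.npz")["p"]
V=p.sum(2)
for r in range(162,172): print(r,V[r,222:236])
s=sense();M=R.from_quat(s['tool_rot']).as_matrix();t=s['tcp_pos']
for h in(-.022,-.028,-.034,-.0409):
  print(h,[(proj(n,t+M@[a,b,0]+[0,0,h])[0]).round(2) for a,b in((-.008,-.003),(-.008,.003),(.008,.003))])
print("hole",proj(n,[.514,-.1327,.102])[0])
M=R.from_euler('z',13.2,degrees=True).as_matrix()
for a in(.0043,-.0043):
  for b in (.0093,-.0093): print(a,b,proj(n,np.array([.514,-.1327,.102])+M@[a,b,0])[0].round(2))
E
```

```text
t: 9.35
tcp_pos: [0.5139, -0.1338, 0.1479]
tool_rot: [0.621, 0.784, 0.0, 0.001]
force: [-0.0, 0.2, -0.2]
finger_gap: 0.101
[ 0.5139 -0.1338  0.1479] yaw 103.19 tilt [-8.e-04  9.e-04 -1.e+00] F [-0.   0.2 -0.2] T [-0.04 -0.03 -0.05] q6 -0.695
to lock [ 0.00068364  0.00029962 -0.04711527]
t: 9.45
tcp_pos: [0.5138, -0.1337, 0.1477]
tool_rot: [0.621, 0.784, 0.0, 0.0]
force: [0.7, 0.2, 0.3]
finger_gap: 0.097
[ 0.5138 -0.1337  0.1477] yaw 103.19 tilt [-5.e-04  6.e-04 -1.e+00] F [0.7 0.2 0.3] T [ 0.03 -0.01 -0.01] q6 -0.696
to lock [ 0.00062091  0.00042361 -0.04731241]
162 [557 443 352 342 341 367 383 378 313 294 315 323 278 238]
163 [294 245 227 257 276 299 281 239 230 294 327 332 292 256]
164 [234 254 254 302 331 285 232 207 218 297 336 337 336 306]
165 [311 326 302 264 232 219 211 210 219 296 335 337 336 329]
166 [330 329 306 243 208 210 211 213 217 272 315 334 333 336]
167 [333 335 332 262 212 213 216 213 211 239 295 326 334 335]
168 [337 338 338 290 233 213 221 199 175 164 204 280 329 333]
169 [335 337 330 300 228 162 159 148 127 137 167 261 316 330]
170 [329 338 334 317 226 132 117 128 189 287 321 324 328 328]
171 [288 338 339 332 251 204 224 287 321 332 331 329 328 332]
-0.022 [array([224.85, 163.96]), array([225.7 , 165.49]), array([231.16, 163.51])]
-0.028 [array([225.03, 165.39]), array([225.88, 166.92]), array([231.31, 164.94])]
-0.034 [array([225.21, 166.81]), array([226.06, 168.33]), array([231.46, 166.36])]
-0.0409 [array([225.42, 168.42]), array([226.26, 169.94]), array([231.63, 167.98])]
hole [229.03563029 169.31067323]
0.0043 0.0093 [232.75 169.26]
0.0043 -0.0093 [226.52 171.55]
-0.0043 0.0093 [231.53 167.09]
-0.0043 -0.0093 [225.32 169.37]
```

```bash
python3 -m inch '[[1,[0.02,0.004,0],[0,0,0]],[1,[0.02,0.004,0],[0,0,0]],[1,[0.02,0.004,0.03],[0,0,0]],[1,[0.02,0.004,0.06],[0,0,0]],[1,[0.02,0.004,0.09],[0,0,0]],[1,[0.02,0.004,0.09],[0,0,0]]]'; python3 st.py; python3 look.py 6
```

```text
t: 10.05
tcp_pos: [0.5132, -0.1314, 0.1377]
tool_rot: [0.621, 0.784, -0.0, -0.001]
force: [-0.1, -0.1, 0.4]
finger_gap: 0.105
[ 0.5132 -0.1314  0.1377] yaw 103.19 tilt [ 8.e-04 -1.e-03 -1.e+00] F [-0.1 -0.1  0.4] T [-0.01 -0.05  0.01] q6 -0.692
to lock [-0.00172499  0.00039446 -0.05733979]
scene [178 125]
top [223 186]
```

View pics/scene6.png

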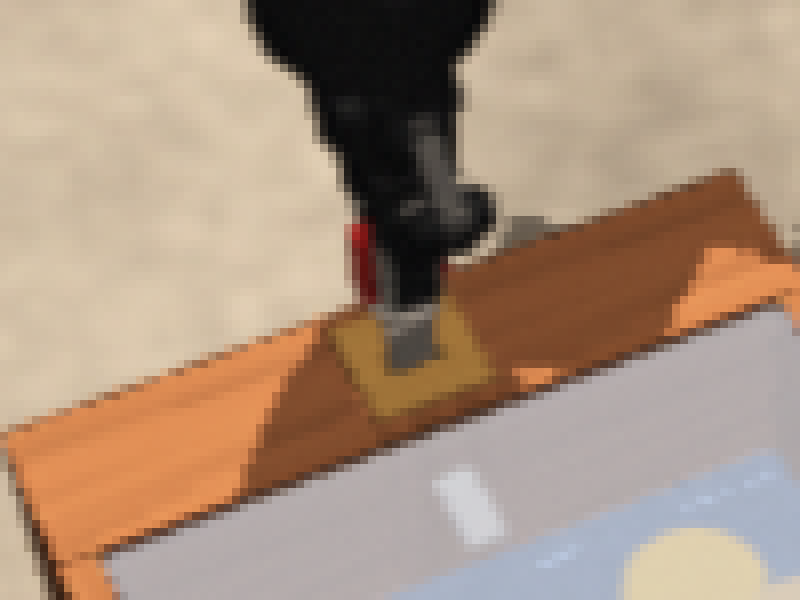

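The bit has entered the keyhole at crop (413,350) with no contact force. I continue down to just above the pins.

```bash
python3 -m inch '[[1,[0,0,0.03],[0,0,0]],[1,[0,0,0.06],[0,0,0]],[1,[0,0,0.09],[0,0,0]],[1,[0,0,0.09],[0,0,0]],[1,[0,0,0.09],[0,0,0]]]'; python3 st.py
```

```text
t: 10.65
tcp_pos: [0.5135, -0.1315, 0.1292]
tool_rot: [0.621, 0.784, -0.0, -0.0]
force: [0.4, -0.3, -0.5]
finger_gap: 0.1
[ 0.5135 -0.1315  0.1292] yaw 103.2 tilt [ 2.e-04 -2.e-04 -1.e+00] F [ 0.4 -0.3 -0.5] T [-0.    0.05 -0.04] q6 -0.692
to lock [-0.00154635  0.00018142 -0.06583699]
```

```bash
python3 -m inch '[[1,[0,0,0.03],[0,0,0]],[1,[0,0,0.045],[0,0,0.01]],[1,[0,0,0.055],[0,0,-0.01]],[1,[0,0,0.065],[0,0,0.01]],[1,[0,0,0.075],[0,0,-0.01]],[1,[0,0,0.085],[0,0,0.01]],[1,[0,0,0.085],[0,0,0]]]'; python3 st.py
```

```text
t: 11.35
tcp_pos: [0.5139, -0.1317, 0.1214]
tool_rot: [0.621, 0.783, 0.0, 0.001]
force: [0.1, 0.8, 1.2]
finger_gap: 0.102
[ 0.5139 -0.1317  0.1214] yaw 103.16 tilt [-7.e-04  1.e-03 -1.e+00] F [0.1 0.8 1.2] T [ 0.11 -0.02  0.06] q6 -0.691
to lock [-0.00137324 -0.0001098  -0.07355835]
```

```bash
python3 -m inch '[[1,[0,0,0.01],[0,0,0.01]],[1,[0,0,0.02],[0,0,-0.01]],[1,[0,0,0.03],[0,0,0.01]],[1,[0,0,0.04],[0,0,-0.01]],[1,[0,0,0.05],[0,0,0.01]],[1,[0,0,0.06],[0,0,-0.01]],[1,[0,0,0.06],[0,0,0]]]'; python3 st.py; python3 look.py 7
```

```text
t: 12.05
tcp_pos: [0.5135, -0.1316, 0.1154]
tool_rot: [0.621, 0.784, -0.0, 0.0]
force: [-0.7, -1.6, 3.5]
finger_gap: 0.103
[ 0.5135 -0.1316  0.1154] yaw 103.25 tilt [-3.e-04  1.e-04 -1.e+00] F [-0.7 -1.6  3.5] T [0.02 0.17 0.02] q6 -0.693
to lock [-0.00155082  0.00020769 -0.07962586]
scene [178 125]
top [223 186]
```

View pics/scene7.png

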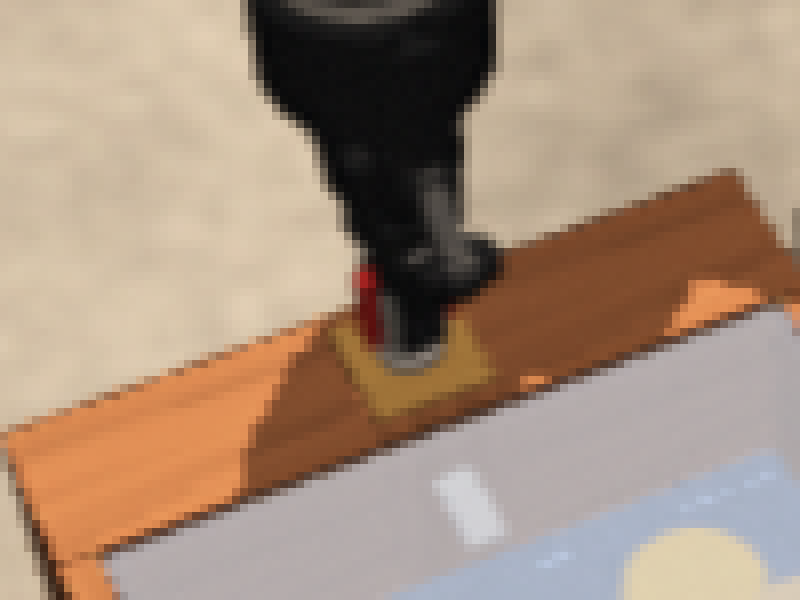

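The collar, at crop (412,358), is a few mm above the plate. I push on until it makes contact.

```bash
python3 -m inch '[[1,[0,0,0.01],[0,0,0.01]],[1,[0,0,0.02],[0,0,-0.01]],[1,[0,0,0.03],[0,0,0.01]],[1,[0,0,0.04],[0,0,-0.01]],[1,[0,0,0.04],[0,0,0]],[1,[0,0,0.04],[0,0,0]]]'; python3 st.py;  python3 -m inch '[[1,[0,0,0.005],[0,0,0.01]],[1,[0,0,0.01],[0,0,-0.01]],[1,[0,0,0.015],[0,0,0]],[1,[0,0,0.015],[0,0,0]]]'; python3 st.py
```

```text
t: 12.75
tcp_pos: [0.5136, -0.1318, 0.1115]
tool_rot: [0.621, 0.784, -0.0, 0.0]
force: [-0.7, -0.9, 6.0]
finger_gap: 0.102
[ 0.5136 -0.1318  0.1115] yaw 103.23 tilt [-6.e-04  2.e-04 -1.e+00] F [-0.7 -0.9  6. ] T [-0.03  0.3  -0.04] q6 -0.692
to lock [-0.00135537  0.00011327 -0.08349481]
t: 13.15
tcp_pos: [0.5137, -0.1318, 0.1115]
tool_rot: [0.621, 0.784, -0.0, 0.001]
force: [-4.7, 0.4, 15.9]
finger_gap: 0.103
[ 0.5137 -0.1318  0.1115] yaw 103.24 tilt [-1.2e-03  7.0e-04 -1.0e+00] F [-4.7  0.4 15.9] T [ 0.16  0.75 -0.02] q6 -0.692
to lock [-1.33315207e-03  7.59886364e-05 -8.35133662e-02]
```

The collar seated at TCP z 0.1115, against a predicted home of 0.1114, with 16 N of reaction. I turn clockwise (+ tool z) about the key's axis, keeping a mild push down.

```bash
python3 -m inch '[[1,[0,0.0023,0],[0,0,0.02]],[1,[-0.0008,0.0046,0],[0,0,0.04]],[1,[-0.0013,0.0058,0],[0,0,0.06]],[1,[-0.0018,0.0068,0],[0,0,0.0833]],[1,[-0.0018,0.0068,0],[0,0,0.0833]],[1,[-0.0018,0.0068,0],[0,0,0.0833]]]'; python3 st.py; python3 look.py 8
```

```text
t: 13.75
tcp_pos: [0.5133, -0.1316, 0.1115]
tool_rot: [0.802, 0.597, -0.001, -0.0]
force: [-6.2, 0.2, 18.7]
finger_gap: 0.1
[ 0.5133 -0.1316  0.1115] yaw 73.32 tilt [-9.0e-04 -1.2e-03 -1.0e+00] F [-6.2  0.2 18.7] T [0.05 1.08 0.02] q6 -0.169
to lock [-0.00119801  0.00096436 -0.08351414]
scene [178 125]
top [223 186]
```

View pics/scene8.png

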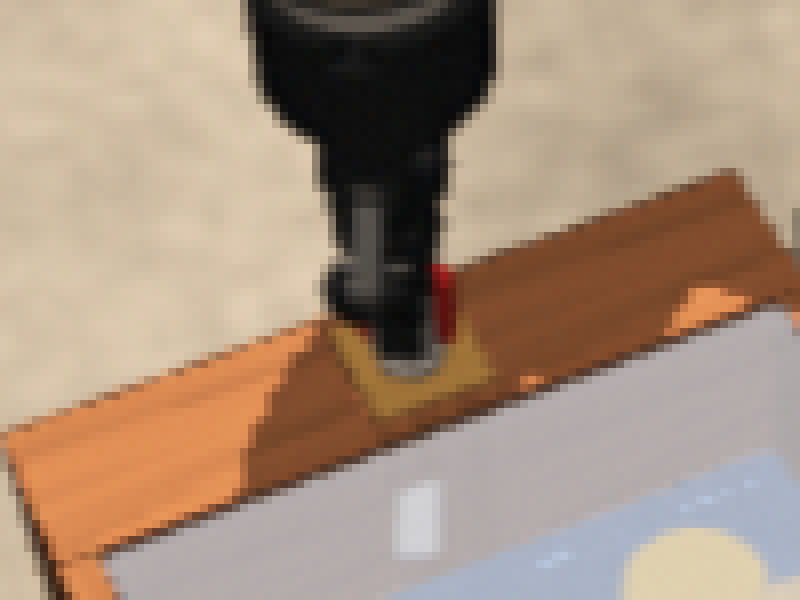

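The tongue, now at crop (417,520), has turned with the key. I continue.

```bash
python3 -m inch '[[1,[0,0.001,0],[0,0,0.02]],[1,[-0.0008,0.001,0],[0,0,0.04]],[1,[-0.0013,0.002,0],[0,0,0.06]],[1,[-0.0018,0.003,0],[0,0,0.0833]],[1,[-0.0018,0.003,0],[0,0,0.0833]],[1,[-0.0018,0.003,0],[0,0,0.0833]]]'; python3 st.py; python3 -m inch '[[1,[0,0.0023,0],[0,0,0.02]],[1,[-0.0008,0.0046,0],[0,0,0.04]],[1,[-0.0013,0.0058,0],[0,0,0.06]],[1,[-0.0018,0.0068,0],[0,0,0.0833]],[1,[-0.0018,0.0068,0],[0,0,0.0833]],[1,[-0.0018,0.0068,0],[0,0,0.0833]]]'; python3 st.py; python3 look.py 9
```

```text
t: 14.45
tcp_pos: [0.5131, -0.1315, 0.1115]
tool_rot: [0.929, 0.369, -0.001, -0.0]
force: [-7.7, 1.1, 19.6]
finger_gap: 0.102
[ 0.5131 -0.1315  0.1115] yaw 43.34 tilt [-0.0016 -0.0017 -1.    ] F [-7.7  1.1 19.6] T [0.2  1.21 0.07] q6 0.354
to lock [-0.00049897  0.0015482  -0.08353848]
t: 15.05
tcp_pos: [0.513, -0.1314, 0.1114]
tool_rot: [0.993, 0.116, -0.002, -0.001]
force: [-7.3, 3.1, 21.0]
finger_gap: 0.102
[ 0.513  -0.1314  0.1114] yaw 13.35 tilt [-0.003  -0.0021 -1.    ] F [-7.3  3.1 21. ] T [0.54 1.25 0.12] q6 0.876
to lock [ 0.00041142  0.00158804 -0.0835567 ]
scene [178 125]
top [223 186]
```

View pics/scene9.png

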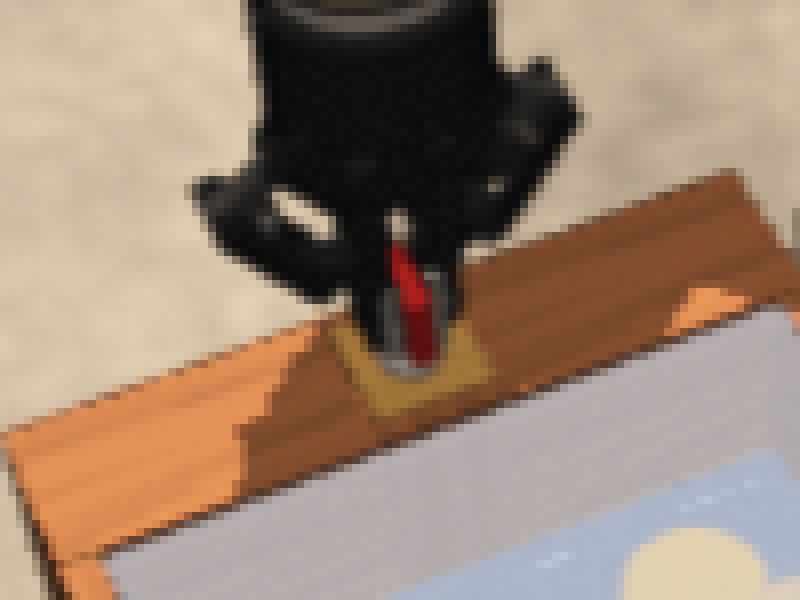

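```bash
python3 -m inch '[[1,[0,0.0009,0],[0,0,0.011]],[1,[0,0.0018,0],[0,0,0.022]],[1,[0,0.0018,0],[0,0,0.022]],[1,[0,0.0018,0],[0,0,0.022]]]'; python3 st.py; python3 -m inch '[[1,[0,0.0005,0],[0,0,0.006]],[1,[0,0.001,0],[0,0,0.012]],[1,[0,0.001,0],[0,0,0.012]],[1,[0,0.001,0],[0,0,0.012]]]'; python3 st.py; python3 look.py 10
```

```text
t: 15.55
tcp_pos: [0.513, -0.1314, 0.1115]
tool_rot: [0.999, 0.048, -0.002, -0.001]
force: [-6.4, 3.0, 20.4]
finger_gap: 0.1
[ 0.513  -0.1314  0.1115] yaw 5.45 tilt [-0.0032 -0.0019 -1.    ] F [-6.4  3.  20.4] T [0.7  1.27 0.12] q6 1.014
to lock [ 0.00058255  0.00151534 -0.08352991]
t: 15.95
tcp_pos: [0.5129, -0.1314, 0.1115]
tool_rot: [1.0, 0.011, -0.002, -0.001]
force: [-5.9, 4.0, 20.2]
finger_gap: 0.1
[ 0.5129 -0.1314  0.1115] yaw 1.28 tilt [-0.0038 -0.0013 -1.    ] F [-5.9  4.  20.2] T [0.83 1.18 0.64] q6 1.087
to lock [ 0.00073717  0.00154654 -0.08355184]
scene [178 125]
top [223 186]
```

View pics/scene10.png

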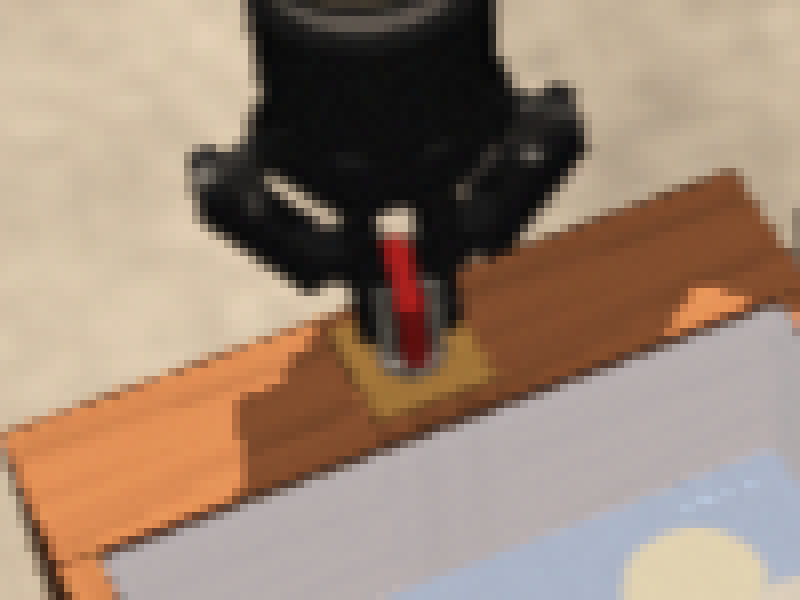

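The torque about z jumped from 0.12 to 0.64 N m after about 102° of turn, so the plug is against its stop. I hold for a second to check that it is steady.

```bash
python3 -m inch '[[1,[0,0,0],[0,0,0]],[1,[0,0,0],[0,0,0]],[1,[0,0,0],[0,0,0]],[1,[0,0,0],[0,0,0]],[1,[0,0,0],[0,0,0]],[1,[0,0,0],[0,0,0]],[1,[0,0,0],[0,0,0]],[1,[0,0,0],[0,0,0]],[1,[0,0,0],[0,0,0]],[1,[0,0,0],[0,0,0]]]'; python3 st.py; python3 - <<'E'
from h import *
p,d=snapshot("scene");cv2.imwrite("pics/scene11.png",p)
p,d=snapshot("top");cv2.imwrite("pics/top11.png",p)
E
```

```text
t: 17.05
tcp_pos: [0.5129, -0.1314, 0.1115]
tool_rot: [1.0, 0.011, -0.002, -0.001]
force: [-6.1, 3.8, 20.6]
finger_gap: 0.103
[ 0.5129 -0.1314  0.1115] yaw 1.28 tilt [-0.0038 -0.0013 -1.    ] F [-6.1  3.8 20.6] T [0.74 1.19 0.75] q6 1.087
to lock [ 0.00075813  0.00155199 -0.08354326]
```

View pics/scene11.png

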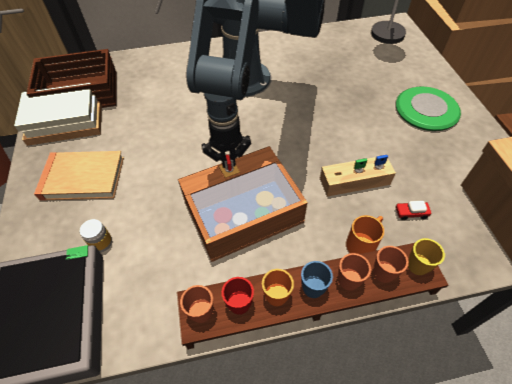

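The pose and torque hold steady. The view shows the red key in the lock at about (228,160), the green and blue keys still in the rack at (360,164) and (381,160), and everything else in place. I hand the job in.

```bash
python3 -c "
from station import sign_off; print(sign_off())"
```

```text
the job is handed in; nothing more can be done
None
```

The red key is out of the rack, fully home in the lock and turned clockwise to its stop. The arm is still gripping it there at 110 N, and I handed the job in at about 17 s.

- **Seating:** the key came to rest at TCP height 0.1115 m, against 0.1114 m predicted for home. It went down with a few degrees of wiggle and was pushing with about 20 N at the end.
- **Turn:** the gripper turned 102° in all, and the steel tongue moved with the key. At the end the torque about the vertical jumped from 0.12 to 0.64 N m, well above the 0.21 N m spring, so I read that as the hard stop.
- **Hold:** over one further second the pose did not change and the torque stayed up, at 0.75 N m.
- **Surroundings:** the last scene picture shows the green and blue keys, mug, tin and toy car where they were.

**Not confirmed by sight:** at the end of the turn the tongue was no longer visible through the glass, so the stop is judged from torque and angle alone. A sideways force of about 7 N and a bending moment of about 1.4 N m remained on the wrist at the end, both steady.

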